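# Check the coating of a waffle plate with a sprung gauge

## Task

Hook the removable waffle plate by its two rear lugs over the open left part of the rod on the checking rest, slide it along under the keeper strip, which stops it kicking up, until the line on its front edge meets the line on the bed, and let it lie there flat. Then take the coating gauge from its stand and hold it square to the sloping plate with its sprung tip in the middle of the ringed pocket, pressed lightly so that the tip is pushed in about half way but not to its stop. Finish while still holding the gauge there like that, and leave the waffles, the timer, the jar, the notebook and the marker where they are.

Things in the scene. Friction and masses are not known exactly. Their poses are not given: they have to be found in the camera images.
- bed: sloping metal bed of the checking rest, fixed; it rises 12 degrees away from the robot. Frame: x up the slope, y along the rod to the left, z square out of the face; origin on the face (z = 0), about 70 mm above the table. The face spans x -76 to +44 mm, y +-135 mm. Cheeks close its rear ends (inner faces at y +-135 mm, x 23 to 89 mm, up to z = 23 mm)
- rod_mid (a point): middle of the steel rod's axis, at bed [57.5, 0, 3.5] mm: the rod is 10 mm thick, horizontal, along the bed's y from cheek to cheek; behind it is free space at least up to x = 81 mm
- keeper_end (a point): under the left end of the keeper strip, at bed [57.5, 0, 19] mm. The strip covers the rod from the right cheek to here (x 50 to 88 mm, underside z = 19, top 23 mm) on a wall behind the rod (face at x = 81 mm); its upturned lead-in goes on to y = +8 mm, z = 27 mm. Left of that the rod is open from above
- mark (a point): the point on the bed's face where the plate's centre (its origin) belongs: on the dark index line cut along the bed's x at y = -60 mm (seen on the front margin of the bed and on top of the keeper), at bed x = 0
- loading (a point): the middle of the open left part of the bed, at bed x = 0, y = +68 mm: a plate centred here has both lugs clear of the keeper and of the left cheek (with 9 mm to spare either way along y)
- plate: loose dark cast waffle plate, about 0.3 kg, lying flat on the table at the start; origin at the centre of its underside, x to the lugs at the rear, z up. Slab 95 mm (x) by 115 mm (y) by 5 mm; ribs up to z = 9 mm make 5 x 3 pockets 18 mm square. Hooked and flat, its axes are parallel to the bed's, its origin at bed z = 0, x -2 to +5 mm: set it down at bed x = +1 to +2 mm
- lug_left (a point): top of the throat of the left lug, at plate [56, 36, 10.5] mm. Each lug is 14 mm wide; its arm (z 10.5 to 14.5 mm) reaches back from the rear edge and ends in a lip (x 64.5 to 69.5 mm) that points down to z = 0.5 mm; the rod fits in the 17 mm throat between slab (x = 47.5) and lip
- lug_right (a point): the same of the right lug, at plate [56, -36, 10.5] mm
- handle (a point): grip point in the plate's black bar handle, at plate [-36, 0, 33] mm: the bar stands across the front, 10 mm thick (x), 64 mm long (y), z 20 to 44 mm; pinch it along the plate's x. Fingertips 19 mm further down clear the ribs by 5 mm
- spot (a point): the centre of the ringed pocket's bottom, at plate [11, 22, 5] mm: the pocket with a thin pale ring of 12 mm diameter drawn on its bottom, middle row, second from the left
- gauge: the loose pocket coating gauge, 0.13 kg, standing upright in its stand at the start; origin at the foot of its sprung tip (tip out), z up along the gauge. Grey box 44 mm (x) by 24 mm (y) from z = 61 to 143 mm; below it a steel sleeve of 16 mm diameter from z = 62 down to 12 mm. Grip the box across its 24 mm (y) at about z = 105 mm.
- gauge_foot (a point): the foot of the gauge's sprung tip, 7.6 mm in diameter; it moves up into the sleeve as the tip is pushed in
- gauge_tip (a joint): how far the sprung tip is pushed in: 0 out, 0.006 m at its stop; the spring pushes back with about 1.3 N at first, 2.8 N half way and 4.3 N at the stop
- stand: fixed round stand for the gauge, 76 mm across at the foot: an upright tube 33 mm outside and 21 mm inside whose rim is 78 mm above the table; the gauge's box rests on the rim and its sleeve hangs 61 mm deep in the tube. Origin at the centre of its underside.
- waffle_a: bystander: waffle, 85 mm, on the table before the rest
- waffle_b: bystander: waffle, 86 mm, on the table before the rest
- bake_timer: bystander: round kitchen timer, 62 mm, 34 mm high, red dial, on the table before the rest
- jar: bystander: lidded jar, 68 mm across, 84 mm high
- notebook: bystander: notebook lying flat, 210 x 152 x 14 mm
- marker_1: bystander: marker pen lying on the table, 135 mm long

How it is judged:
By the outcome, as a careful person would: the job done as asked, in the order asked, and still so for the second after the job is handed in, while the arm keeps its last pose, push and grip.
It also fails if it takes over 67 s, if anything falls off the work surface, if the arm or the gripper's body presses on something with over 40 N, if the wrist force passes 120 N, or if a joint passes its speed limit or range.

## Robot

A 7-joint arm with a two-finger parallel gripper is mounted at the origin on a cart in front of the work surface, level with it; the furniture and walls round the work are solid. World frame = base frame: x ahead of the robot, y to its left, z up, the work surface at z = 0. Lengths are in m, angles in rad, forces in N, time in s.
With the tool pointing down it reaches from about 0.4 to 0.9 m from the base axis. Payload 5.5 kg.
Tool frame: the origin (TCP) lies between the finger pads; the fingertips stand 14 mm ahead of it and the grasp point (between the pads) lies 5 mm behind it (robot.tip_reach is the z of the fingertips in the tool frame, in m); z points along the fingers, y is the line along which they close (so a half turn about z gives the same grasp; the last joint's range is limited). The gripper opens to 85 mm and grips with 20 to 120 N. Pads are 22 mm wide; open, the fingers measure 114 mm over their backs; the gripper's body (76 mm by 85 mm) begins 54 mm behind the grasp point. The pads swing forward as they close: fully open they stand 13 mm farther back than shut.
Start: joints at [-0.854, 0.501, -0.427, 1.55, 0.221, 1.138, -0.21], TCP at [0.285, 0.584, 0.245] pointing down, gripper open.
Joint ranges: [-2.88, 2.88], [-0.31, 2.03], [-1.54, 1.56], [0.2, 2.42], [-1.41, 4.55], [0.19, 2.02], [-2.57, 2.57]. Speed limits (rad/s): [2.57, 2.57, 3.14, 3.14, 3.14, 3.14, 3.14].

## Interface

Orientations are given as a 3x3 rotation matrix whose columns are the frame's x, y, z axes.
In Python, from bench import observe, viewer, sign_off, robot gives the robot as it stands.
- The arm moves only by the tool step_arm, never from a script. Its argument "plan" is text: rows parted by semicolons, each of 7 numbers parted by spaces: the turn, a rotation vector about the tool's x, y, z in degrees, then the shift along the tool's x, y, z in mm, then the opening, from 0 (shut) to 1 (fully open). In form: ax ay az tx ty tz gripper; .... A call has exactly 8 rows; each row is the pose to reach, as a shift and turn from the pose commanded when the call began, along the tool's axes at that moment; what a row does not reach only later rows make up. A row lasts 1/12 s, in which the tool goes at most 41.7 mm and 7.16 degrees, less where a joint would pass 70% of its speed; a pose out of reach is approached as far as the arm can. A call with a gripper value outside its range is refused whole. The fingers move at their own pace and stop on an object; the grip force is fixed at half the most. Time passes only in rows, so rows that repeat a pose let the fingers close, or fill a call up. It gives the time, the measured TCP pose, the force, the opening and the grip force at its end, in the units of the state.
- observe(): the state, without advancing time (a new reading comes with each control period).
- viewer.grab_frame(name): name is "scene" or "side" or "wrist"; returns a dict with "img" (400x640x3 uint8, red, green, blue), "fx", "fy", "cx", "cy" (pixels), "k1" (the pictures are not rectified: a ray, as slopes to the right and down, at radius r is drawn at 1 + k1 r^2 times it, then the intrinsics apply), "position" and "rotation" of the camera in the world; the wrist camera has in their place "tool_from_camera" (4x4, takes a point from camera to tool coordinates, whose origin is the TCP and whose axes are the flange's). Camera axes: x right, y down, z forward; pixel columns grow to the right and rows downward; lengths in m; the calibration is good to about 2 mm. A picture is of the moment at which its call begins: read the wrist's pose just before it. There is no depth.
- sign_off(): hands the job in; it is judged then, once.
The state is a dict: "clock": time; "joint_pos": joint angles; "joint_velocities": joint speeds; "effort": joint torques, N m; "tool_pos": TCP position; "tool_rot": TCP orientation; "wrist_force": force on the tool from outside, world axes, zero at the start; "moment": the same for the moment, N m; "grip_width": finger opening in m; "grip_force": force on a finger pad.
Only numpy, scipy, OpenCV 4.12 (cv2) and the standard library are available. Lean on these libraries where they do the work, as an engineer would, in place of code of your own. Each camera call takes 0.05 s, during which the arm holds its last target. There are 200 camera calls.

## Working session

There is one attempt and no reset: what is moved stays moved. The work goes in short steps, Python scripts to look and compute and a tool call to move; the robot and the scene stay as the last step left them, time stands still between calls to the robot, and variables do not carry over. Pictures are saved under pics/ and viewed, at most 10 in all, crops included, and the job is handed in when it is done.

Besides the shell and the picture viewer there is one more tool, called as name(argument=value, ...) on one line, values as JSON. step_arm: Moves the arm, as the interface text tells. Its arguments: {"type":"object","properties":{"plan":{"type":"string"}},"required":["plan"]}

```bash
ls; mkdir -p pics; python3 - <<'E'
from bench import observe, viewer, robot
import cv2,numpy as np,pickle
print({k:np.round(v,3).tolist() for k,v in observe().items()}, robot.tip_reach)
for n in ("scene","side","wrist"):
    f=viewer.grab_frame(n); pickle.dump(f,open(f"pics/{n}0.pkl","wb"))
    cv2.imwrite(f"pics/{n}0.png",f["img"][:,:,::-1]); print(n,{k:np.round(v,4).tolist() for k,v in f.items() if k!="img"})
a=[cv2.imread(f"pics/{n}0.png") for n in("scene","side")]
E
```

```text
pics
{'clock': 0.0, 'joint_pos': [-0.854, 0.502, -0.427, 1.551, 0.221, 1.138, -0.21], 'joint_velocities': [0.002, -0.001, 0.0, -0.001, -0.001, -0.001, -0.001], 'effort': [0.001, -56.952, -5.816, -28.094, 0.011, 0.012, -0.0], 'tool_pos': [0.285, 0.584, 0.244], 'tool_rot': [[-0.899, 0.438, -0.001], [0.438, 0.899, -0.002], [0.0, -0.002, -1.0]], 'wrist_force': [0.681, 0.154, 0.585], 'moment': [0.049, 0.02, -0.041], 'grip_force': 0.0, 'grip_width': 0.085} 0.014
scene {'fx': 497.5339, 'fy': 497.5339, 'cx': 315.5043, 'cy': 199.0128, 'k1': -0.0625, 'position': [-0.2205, 0.9172, 1.161], 'rotation': [[-0.8209, -0.3736, 0.4318], [-0.5708, 0.5141, -0.6402], [0.0172, -0.7721, -0.6353]]}
side {'fx': 390.9145, 'fy': 390.9145, 'cx': 320.0376, 'cy': 202.8747, 'k1': 0.0309, 'position': [0.165, -1.3085, 0.6059], 'rotation': [[0.9622, -0.0945, 0.2552], [-0.2719, -0.374, 0.8867], [0.0116, -0.9226, -0.3856]]}
wrist {'fx': 277.4042, 'fy': 277.4042, 'cx': 318.2509, 'cy': 201.1571, 'k1': -0.041, 'tool_from_camera': [[0.0005, -0.9639, -0.2663, 0.0668], [1.0, 0.0005, 0.0002, 0.001], [-0.0, -0.2663, 0.9639, -0.1266], [0.0, 0.0, 0.0, 1.0]]}
```

View pics/scene0.png

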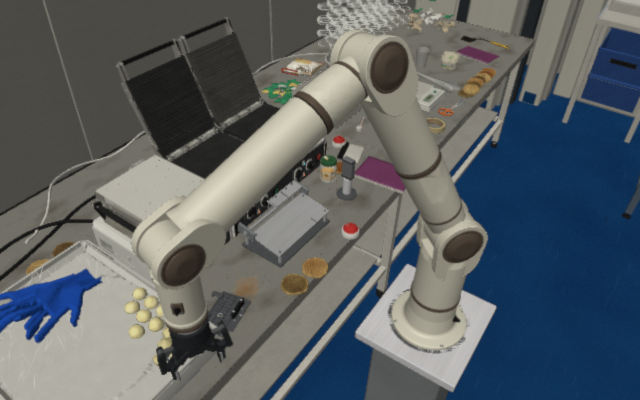

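View pics/side0.png

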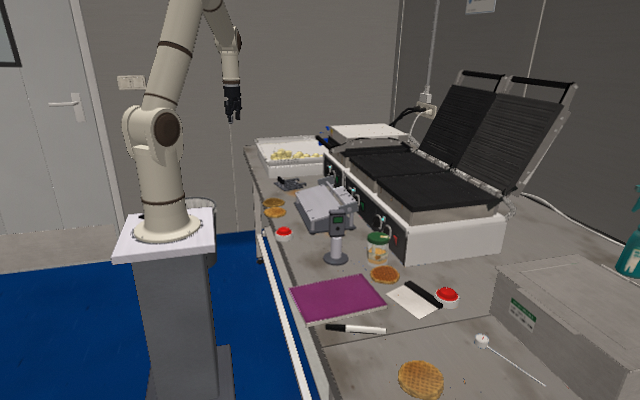

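```bash
python3 - <<'E'
import cv2,numpy as np
s=cv2.imread("pics/scene0.png")[145:325,200:360]; d=cv2.imread("pics/side0.png")[165:270,265:400]
c=np.zeros((600,800,3),np.uint8)
a=cv2.resize(s,None,fx=3.3,fy=3.3,interpolation=cv2.INTER_CUBIC);c[:a.shape[0],:a.shape[1]]=a
b=cv2.resize(d,None,fx=2,fy=2,interpolation=cv2.INTER_CUBIC);c[:210,530:800]=b
w=cv2.resize(cv2.imread("pics/wrist0.png"),(270,169));c[220:389,530:]=w
cv2.imwrite("pics/c1.png",c)
E
```

```text
(no output)
```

View pics/c1.png

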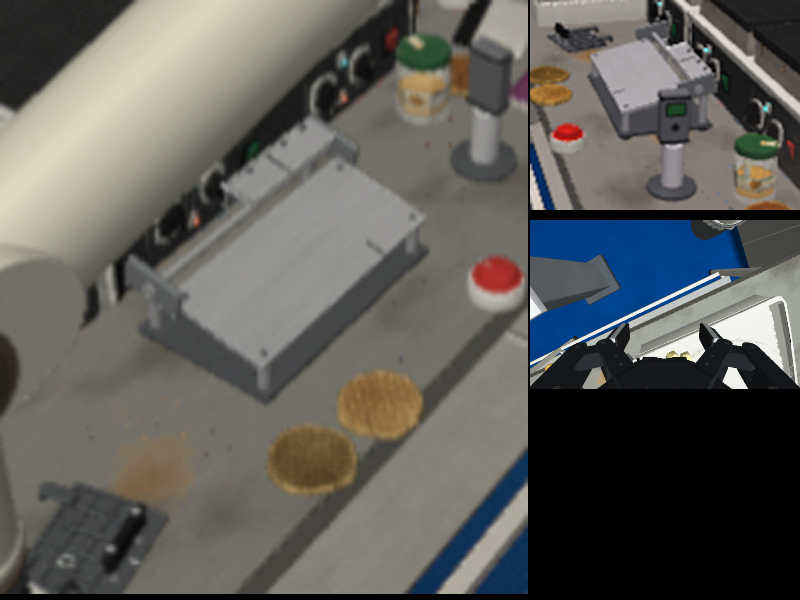

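View pics/wrist0.png

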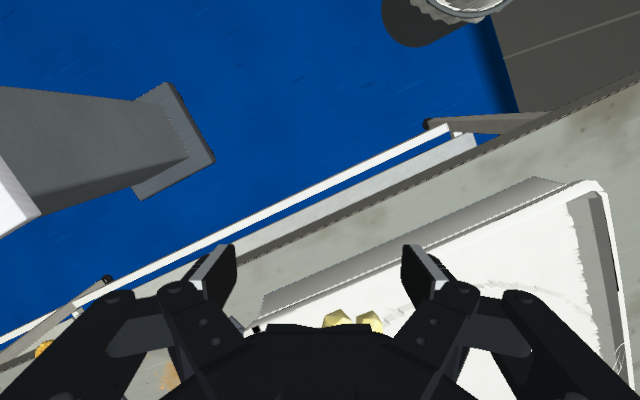

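```bash
cat > h.py <<'E'
import numpy as np,cv2,pickle
from scipy.spatial.transform import Rotation as R
from scipy.optimize import least_squares
def cam(f,st=None):
    if "position" in f: return np.array(f["rotation"]),np.array(f["position"])
    T=np.array(f["tool_from_camera"]); Rt=np.array(st["tool_rot"]); return Rt@T[:3,:3],np.array(st["tool_pos"])+Rt@T[:3,3]
def proj(f,P,st=None):
    Rc,p=cam(f,st); q=(np.atleast_2d(P)-p)@Rc; u=q[:,:2]/q[:,2:]; u=u*(1+f["k1"]*(u**2).sum(1,keepdims=True))
    return u*f["fx"]+[f["cx"],f["cy"]]
def ray(f,uv,st=None):
    Rc,p=cam(f,st); d=(np.array(uv,float)-[f["cx"],f["cy"]])/f["fx"]; u=d.copy()
    for _ in range(20): u=d/(1+f["k1"]*(u@u))
    v=Rc@[u[0],u[1],1]; return p,v
def at_z(f,uv,z,st=None):
    p,v=ray(f,uv,st); return p+v*(z-p[2])/v[2]
def tri(*rays):
    A=0;b=0
    for p,v in rays:
        v=v/np.linalg.norm(v);M=np.eye(3)-np.outer(v,v);A=A+M;b=b+M@p
    return np.linalg.solve(A,b)
def bedR(yaw): return R.from_euler("z",yaw).as_matrix()@R.from_euler("y",-12,degrees=True).as_matrix()
E
python3 - <<'E'
from h import *
f=pickle.load(open("pics/scene0.pkl","rb")); g=pickle.load(open("pics/side0.pkl","rb"))
c=lambda x,y:(200+x/3.3-.35,145+y/3.3-.35)
for n,u,z in [("FR",(424,217),.054),("FL",(263,362),.054),("mark",(383,250),.054),("h1",(140,508),.044),("h2",(110,565),.044),("ring",(67,562),.005),("lugtip",(42,490),.012),("stand",(483,163),.005),("gtop",(490,47),.16),("timer",(495,280),.03),("jar",(425,45),.084),("waf1",(380,405),.01),("waf2",(312,460),.01)]:
    print(n,at_z(f,c(*u),z).round(4))
s=lambda x,y:(265+x/2,165+y/2)
print("tri gauge top-centre-ish",at_z(g,s(672,185),.0).round(3),at_z(g,s(675-530,95),.16).round(3),at_z(g,s(672-530,187),.005).round(3))
E
```

```text
FR [ 0.4622 -0.1735  0.054 ]
FL [0.4689 0.0876 0.054 ]
mark [ 0.4674 -0.1067  0.054 ]
h1 [0.4534 0.28   0.044 ]
h2 [0.4337 0.3404 0.044 ]
ring [0.4887 0.3397 0.005 ]
lugtip [0.5572 0.2978 0.012 ]
stand [ 0.4902 -0.3381  0.005 ]
gtop [ 0.4938 -0.3416  0.16  ]
timer [ 0.3646 -0.1581  0.03  ]
jar [ 0.6105 -0.3963  0.084 ]
waf1 [0.3718 0.0345 0.01  ]
waf2 [0.3834 0.1266 0.01  ]
tri gauge top-centre-ish [ 1.274 -0.536  0.   ] [ 0.489 -0.362  0.16 ] [ 0.492 -0.351  0.005]
```

step_arm(plan="0 0 7 -36 -23 6 1;0 0 14 -72 -46 12 1;0 0 21 -108 -68 17 1;0 0 28 -144 -91 23 1;0 0 35 -180 -114 29 1;0 0 42 -216 -137 35 1;0 0 46 -252 -160 40 1;0 0 46 -282 -179 45 1")

```text
clock: 0.82
tool_pos: [0.4586, 0.301, 0.2006]
tool_rot: [[-0.305, 0.952, 0.0], [0.952, 0.305, -0.0], [-0.0, 0.0, -1.0]]
wrist_force: [0.8, 1.0, 0.2]
grip_width: 0.0853
grip_force: 0.0
```

```bash
cat >> h.py <<'E'
def shot(n,name):
    from bench import observe,viewer
    st=observe(); f=viewer.grab_frame(n); pickle.dump((f,st),open(f"pics/{name}.pkl","wb")); cv2.imwrite(f"pics/{name}.png",f["img"][:,:,::-1]); return f,st
E
python3 - <<'E'
from h import *
f,st=shot("wrist","w1"); print(st["tool_pos"],np.round(st["tool_rot"],3).tolist(),np.round(st["joint_pos"],2),st["joint_velocities"])
E
```

```text
[0.45856753 0.30097659 0.20064259] [[-0.305, 0.952, 0.0], [0.952, 0.305, -0.0], [-0.0, 0.0, -1.0]] [-0.48  0.35 -0.18  1.86  0.08  0.94 -0.39] [ 0.73753208  0.02259188  0.19671872  0.13132215 -0.06443668 -0.17891121
  1.04710844]
```

View pics/w1.png

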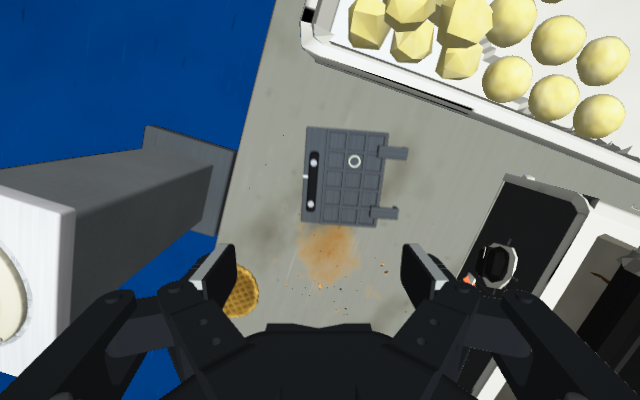

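```bash
cat >> h.py <<'E'
def fitplate(f,st,obs,x0=(0.478,0.321,0.3)):
    P=np.array([o[0] for o in obs])/1000; U=np.array([o[1] for o in obs])
    F=lambda q:(R.from_euler("z",q[2]).as_matrix()@P.T).T+[q[0],q[1],0]
    r=least_squares(lambda q:(proj(f,F(q),st)-U).ravel(),x0); return r.x,r.fun.reshape(-1,2)
E
python3 - <<'E'
from h import *
f,st=pickle.load(open("pics/w1.pkl","rb"))
q,e=fitplate(f,st,[((-47.5,57.5,5),(307,127)),((47.5,57.5,5),(388,133)),((-47.5,-57.5,5),(302,222)),((47.5,-57.5,5),(378,226)),((11,22,5),(354,161))])
print(q,np.rad2deg(q[2]),e.round(1).tolist())
from bench import observe,viewer; s=observe();print(s["tool_pos"],s["joint_velocities"].round(2))
h=q[:2]+R.from_euler("z",q[2]).as_matrix()[:2,:2]@[-.036,0];print(h)
E
```

```text
[0.4864835  0.31576845 0.25288808] 14.489419790508293 [[-1.3, -0.4], [1.5, -1.2], [-0.7, 0.9], [-0.1, 1.0], [0.6, 0.1]]
[0.46398828 0.29061028 0.19918778] [-0.03  0.01  0.01 -0.02  0.03  0.04 -0.15]
[0.45162852 0.3067612 ]
```

step_arm(plan="0 0 2 5 -3 20 1;0 0 3.5 9 -6 40 1;0 0 3.5 9 -6 60 1;0 0 3.5 9 -6 75 1;0 0 3.5 9 -6 80 1;0 0 3.5 9 -6 80 1;0 0 3.5 9 -6 80 1;0 0 3.5 9 -6 80 1")

```text
clock: 1.53
tool_pos: [0.4502, 0.3102, 0.1218]
tool_rot: [[-0.251, 0.968, 0.001], [0.968, 0.251, 0.001], [0.001, 0.002, -1.0]]
wrist_force: [0.2, 0.2, 0.1]
grip_width: 0.0852
grip_force: 0.0
```

```bash
python3 - <<'E'
from h import *
f,st=shot("wrist","w2"); print(st["tool_pos"],np.round(st["tool_rot"],4).tolist(),np.round(st["joint_velocities"],3))
c=cv2.imread("pics/w2.png")[90:290,220:480]; cv2.imwrite("pics/w2c.png",cv2.resize(c,None,fx=3,fy=3,interpolation=cv2.INTER_CUBIC))
E
```

```text
[0.45015268 0.31019097 0.12182117] [[-0.2505, 0.9681, 0.0014], [0.9681, 0.2505, 0.001], [0.0007, 0.0016, -1.0]] [ 0.002 -0.007  0.    -0.001  0.002  0.     0.001]
```

View pics/w2c.png

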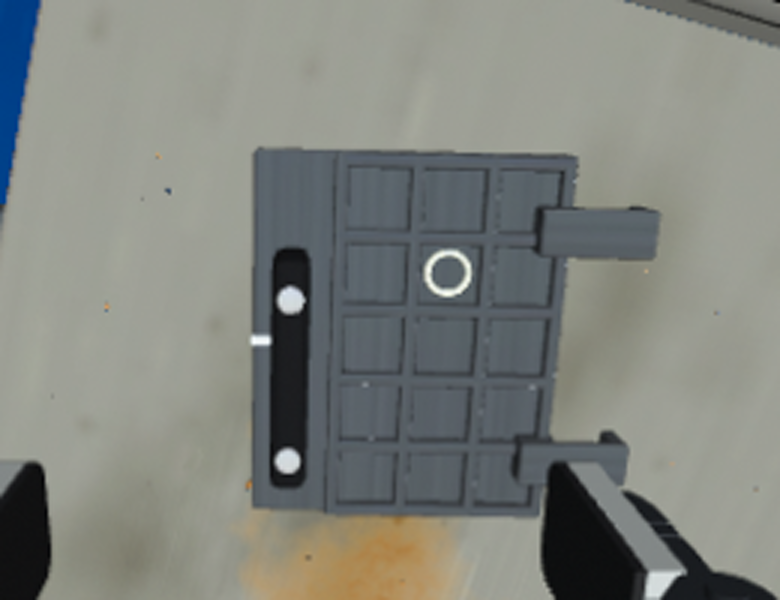

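```bash
python3 - <<'E'
from h import *
f,st=pickle.load(open("pics/w2.pkl","rb"))
c=lambda x,y:(220+x/3-.33,90+y/3-.33)
q,e=fitplate(f,st,[((-47.5,57.5,5),c(257,150)),((-47.5,-57.5,5),c(253,506)),((11,22,5),c(447.5,273)),((69.5,36,14.5),c(657,237)),((69.5,-36,14.5),c(627,464)),((-47.5,0,5),c(251,340)),((-36,32,44),c(290,248)),((-36,-32,44),c(288,489))])
print(q,np.rad2deg(q[2]),e.round(1).tolist())
h=q[:2]+R.from_euler("z",q[2]).as_matrix()[:2,:2]@[-.036,0];print(h, (np.array([*h,.028])-st["tool_pos"])@st["tool_rot"]*1000)
E
```

```text
[0.48460682 0.31769501 0.22895805] 13.118329905245627 [[-1.2, -2.2], [-1.2, 0.9], [0.4, -0.9], [1.7, -1.1], [0.7, 0.9], [0.1, -1.0], [0.4, 2.7], [-0.8, 0.8]]
[0.4495463  0.30952435] [-0.55601169 -0.90464901 93.81948595]
```

step_arm(plan="0 0 1.4 -0.5 -1 20 1;0 0 1.4 -0.5 -1 45 1;0 0 1.4 -0.5 -1 65 1;0 0 1.4 -0.5 -1 80 1;0 0 1.4 -0.5 -1 90 1;0 0 1.4 -0.5 -1 94 1;0 0 1.4 -0.5 -1 94 1;0 0 1.4 -0.5 -1 94 0.5")

```text
clock: 2.25
tool_pos: [0.4493, 0.3093, 0.0276]
tool_rot: [[-0.227, 0.974, 0.001], [0.974, 0.227, 0.001], [0.001, 0.001, -1.0]]
wrist_force: [0.2, 0.3, 0.4]
grip_width: 0.0755
grip_force: 0.0
```

step_arm(plan="0 0 0 0 0 0 0;0 0 0 0 0 0 0;0 0 0 0 0 0 0;0 0 0 0 0 0 0;0 0 0 0 0 0 0;0 0 0 0 0 0 0;0 0 0 0 0 0 0;0 0 0 0 0 0 0")

```text
clock: 2.92
tool_pos: [0.449, 0.3091, 0.0273]
tool_rot: [[-0.227, 0.974, 0.001], [0.974, 0.227, 0.0], [0.0, 0.001, -1.0]]
wrist_force: [-0.9, -1.4, 6.1]
grip_width: 0.009
grip_force: 59.9
```

step_arm(plan="0 0 0 0 0 0 1;0 0 0 0 0 0 1;0 0 0 0 0 0 1;0 0 0 0 0 -20 1;0 0 0 0 0 -55 1;0 0 0 -30 -3 -80 1;0 0 0 -65 -5 -100 1;0 0 0 -100 -8 -120 1")

```text
clock: 3.58
tool_pos: [0.4635, 0.2095, 0.1479]
tool_rot: [[-0.229, 0.973, 0.001], [0.973, 0.229, 0.001], [0.001, 0.001, -1.0]]
wrist_force: [1.8, -1.0, -0.4]
grip_width: 0.0853
grip_force: 0.0
```

step_arm(plan="0 0 2 -36 -3 -18 1;0 0 4 -73 -6 -36 1;0 0 6 -110 -9 -54 1;0 0 8 -147 -12 -72 1;0 0 10 -184 -15 -90 1;0 0 12 -221 -18 -108 1;0 0 13 -258 -21 -126 1;0 0 13 -290 -25 -143 1")

```text
clock: 4.25
tool_pos: [0.5048, -0.0813, 0.2908]
tool_rot: [[0.001, 1.0, 0.001], [1.0, -0.001, -0.0], [-0.0, 0.001, -1.0]]
wrist_force: [1.2, -0.1, -0.7]
grip_width: 0.0856
grip_force: 0.0
```

step_arm(plan="0 0 0 -12 -3 -5 1;0 0 0 -20 -4 -8 1;0 0 0 -22 -4 -8 1;0 0 0 -22 -4 -8 1;0 0 0 -22 -4 -8 1;0 0 0 -22 -4 -8 1;0 0 0 -22 -4 -8 1;0 0 0 -22 -4 -8 1")

```text
clock: 4.92
tool_pos: [0.5009, -0.0994, 0.2973]
tool_rot: [[-0.004, 1.0, -0.001], [1.0, 0.004, 0.0], [0.0, -0.001, -1.0]]
wrist_force: [0.3, 0.0, 0.1]
grip_width: 0.0854
grip_force: 0.0
```

```bash
python3 - <<'E'
from h import *
f,st=shot("wrist","w3"); print(st["tool_pos"],np.round(st["tool_rot"],4).tolist(),np.round(st["joint_velocities"],3))
shot("scene","s3");shot("side","d3")
c=cv2.imread("pics/w3.png")[0:300,160:560]; cv2.imwrite("pics/w3c.png",cv2.resize(c,None,fx=2,fy=2,interpolation=cv2.INTER_CUBIC))
E
```

```text
[ 0.50087722 -0.09942573  0.29733356] [[-0.0036, 1.0, -0.0009], [1.0, 0.0036, 0.0003], [0.0003, -0.0009, -1.0]] [ 0.004 -0.002  0.006 -0.004 -0.     0.     0.002]
```

View pics/w3c.png

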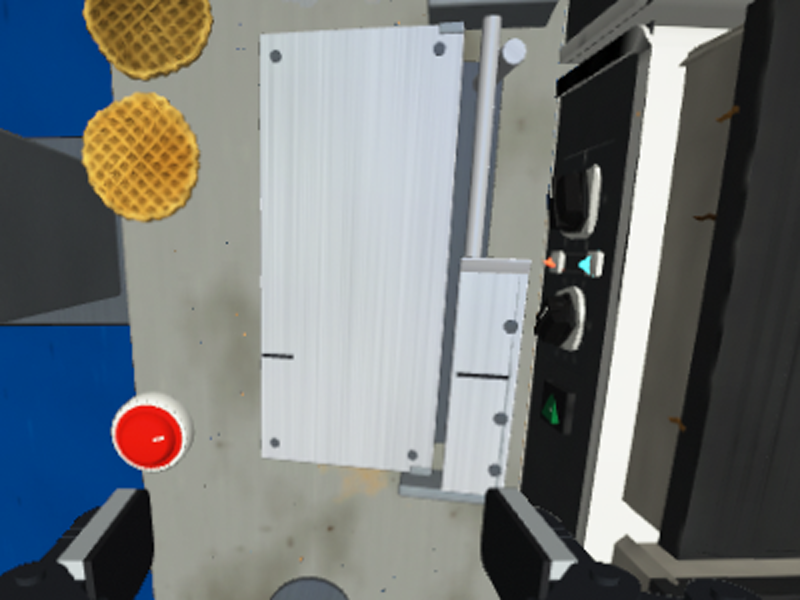

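```bash
python3 - <<'E'
from h import *
f,st=pickle.load(open("pics/w3.pkl","rb"))
c=lambda x,y:(160+x/2-.25,y/2-.25)
obs=[((-76,135,0),c(260,35)),((-76,-135,0),c(261.5,458)),((44,135,0),c(465,24)),((44,-135,0),c(433,472)),((-76,-60,0),c(262,355.5)),((50,-60,23),c(457,374)),((88,-60,23),c(509,378)),((50,8,27),c(463,258)),((88,8,27),c(531,260))]
P=np.array([o[0] for o in obs])/1000;U=np.array([o[1] for o in obs])
for free in (1,0):
    F=lambda q:(bedR(q[3])@P.T).T+[q[0],q[1],q[2] if free else .07]
    r=least_squares(lambda q:(proj(f,F(q),st)-U).ravel(),[.54,-.043,.07,0],loss="soft_l1")
    print(r.x.round(4),np.rad2deg(r.x[3]),(proj(f,F(r.x),st)-U).round(1).tolist())
q=r.x
# check in scene cam
for n in("s3","d3"):
    g,s=pickle.load(open(f"pics/{n}.pkl","rb")); im=g["img"][:,:,::-1].copy()
    for p in proj(g,F(q),s): cv2.circle(im,tuple(np.round(p*8).astype(int)),8,(0,0,255),-1,shift=3)
    o=proj(g,F(q),s).mean(0).astype(int); k=im[o[1]-60:o[1]+60,o[0]-60:o[0]+60]; cv2.imwrite(f"pics/{n}k.png",cv2.resize(k,None,fx=3.2,fy=3.2,interpolation=cv2.INTER_CUBIC))
cv2.imwrite("pics/k3.png",np.hstack([cv2.imread("pics/s3k.png"),cv2.imread("pics/d3k.png")]))
E
```

```text
[ 0.5391 -0.042   0.066  -0.0147] -0.8447119151852794 [[0.1, 0.3], [0.5, 0.0], [0.3, 0.3], [-0.3, 1.2], [-0.2, -0.2], [-2.8, -0.1], [4.0, -0.1], [-1.0, -0.4], [0.3, -0.5]]
[ 0.5387 -0.042   0.0616 -0.0138] -0.7925258980672207 [[-0.7, -0.8], [0.0, 1.1], [0.8, -1.2], [0.0, 2.3], [-0.7, 0.4], [-2.4, 0.6], [4.9, 0.6], [-0.5, -0.4], [1.2, -0.5]]
```

View pics/k3.png

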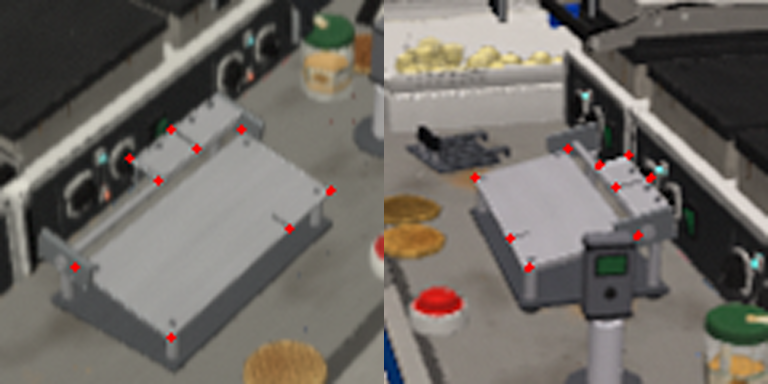

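step_arm(plan="0 0 -2 30 -4 8 1;0 0 -4 66 -8 20 1;0 0 -6 103 -13 34 1;0 0 -8 140 -17 50 1;0 0 -10 177 -21 65 1;0 0 -12 215 -26 80 1;0 0 -13 252 -30 95 1;0 0 -13 290 -35 110 1")

```text
clock: 5.73
tool_pos: [0.4652, 0.1911, 0.1874]
tool_rot: [[-0.227, 0.974, 0.001], [0.974, 0.227, 0.0], [0.0, 0.001, -1.0]]
wrist_force: [0.2, -0.7, -0.1]
grip_width: 0.0859
grip_force: 0.0
```

step_arm(plan="0 0 0 33 3 18 1;0 0 0 65 6 36 1;0 0 0 95 9 52 1;0 0 0 112 11 66 1;0 0 0 119 12 76 1;0 0 0 119 12 80 1;0 0 0 119 12 80 1;0 0 0 119 12 80 1")

```text
clock: 6.4
tool_pos: [0.4509, 0.3061, 0.1079]
tool_rot: [[-0.224, 0.974, 0.0], [0.974, 0.224, -0.001], [-0.001, -0.0, -1.0]]
wrist_force: [0.0, 0.4, -0.5]
grip_width: 0.0858
grip_force: 0.0
```

step_arm(plan="0 0 0 3 -1 20 1;0 0 0 3 -1 45 1;0 0 0 3 -1 62 1;0 0 0 3 -1 73 1;0 0 0 3 -1 79 1;0 0 0 3 -1 80 1;0 0 0 3 -1 80 0;0 0 0 3 -1 80 0")

```text
clock: 7.07
tool_pos: [0.4494, 0.3111, 0.0289]
tool_rot: [[-0.226, 0.974, 0.002], [0.974, 0.226, 0.001], [0.001, 0.002, -1.0]]
wrist_force: [-1.0, 0.4, 0.3]
grip_width: 0.0636
grip_force: 0.0
```

step_arm(plan="0 0 0 0 0 0 0;0 0 0 0 0 0 0;0 0 0 0 0 0 0;0 0 0 0 0 0 0;0 0 0 0 0 0 0;0 0 0 0 0 -5 0;0 0 0 0 0 -30 0;0 0 0 0 0 -60 0")

```text
clock: 7.73
tool_pos: [0.446, 0.309, 0.086]
tool_rot: [[-0.227, 0.974, -0.006], [0.974, 0.227, -0.004], [-0.003, -0.007, -1.0]]
wrist_force: [0.4, 0.2, -2.6]
grip_width: 0.0091
grip_force: 59.0
```

```bash
cat >> h.py <<'E'
BED=np.array([.5391,-.042,.0665]); BY=-.0147
RB=bedR(BY); RT=RB@np.array([[0,1,0],[1,0,0],[0,0,-1.]])   # tool aligned with bed
def b2w(p): return BED+RB@(np.array(p)/1000)
def go(P,Rg,st=None):
    from bench import observe
    st=st or observe(); Rt=np.array(st["tool_rot"]); 
    rv=R.from_matrix(Rt.T@Rg).as_rotvec(degrees=True); t=(np.array(P)-st["tool_pos"])@Rt*1000
    return rv.round(2),t.round(1)
def inbed(st=None):
    from bench import observe
    st=st or observe(); return ((np.array(st["tool_pos"])-BED)@RB*1000).round(1), R.from_matrix(RT.T@np.array(st["tool_rot"])).as_rotvec(degrees=True).round(2)
E
python3 - <<'E'
from h import *
from bench import observe
print(go(b2w([-34.5,68,28+55]),RT), b2w([-34.5,68,83]),observe()["tool_pos"])
E
```

```text
(array([-12.3 ,  -1.27,  13.93]), array([-284.8,  -22.4,  -53.6])) [0.48910231 0.02674237 0.1405133 ] [0.44597859 0.30900167 0.08600382]
```

step_arm(plan="-2 0 2 -10 0 -30 0;-4 0 4 -30 -2 -60 0;-6 0 6 -60 -4 -80 0;-8 -0.5 8 -97 -7 -80 0;-10 -1 10 -136 -10 -75 0;-12 -1.3 12 -176 -13 -70 0;-12.3 -1.3 13.9 -215 -17 -65 0;-12.3 -1.3 13.9 -252 -20 -60 0")

```text
clock: 8.4
tool_pos: [0.4843, 0.0588, 0.1474]
tool_rot: [[0.015, 0.977, 0.212], [1.0, -0.016, -0.0], [0.003, 0.212, -0.977]]
wrist_force: [1.5, -0.3, -3.3]
grip_width: 0.0088
grip_force: 59.0
```

```bash
python3 - <<'E'
from h import *
print(go(b2w([-34.5,68,28+50]),RT),inbed())
E
```

```text
(array([ 0.26, -0.16, -0.07]), array([-32. ,   3.7,  12.8])) (array([-38.3, 100. ,  90.8]), array([-0.26,  0.16,  0.07]))
```

step_arm(plan="0 0 0 -15 2 5 0;0 0 0 -26 4 10 0;0 0 0 -32 4 13 0;0 0 0 -32 4 13 0;0 0 0 -32 4 13 0;0 0 0 -32 4 13 0;0 0 0 -32 4 13 0;0 0 0 -32 4 13 0")

```text
clock: 9.07
tool_pos: [0.4924, 0.0299, 0.1361]
tool_rot: [[0.013, 0.977, 0.214], [1.0, -0.013, 0.001], [0.004, 0.214, -0.977]]
wrist_force: [0.8, 0.6, -2.3]
grip_width: 0.0088
grip_force: 59.0
```

```bash
cat >> h.py <<'E'
def ring(f,st,o=(0,36,28)):
    # plate origin in tool (mm): o ; plate x=tool y, y=tool x, z=-tool z
    P=np.array(st["tool_pos"])+np.array(st["tool_rot"])@((np.array(o)+[22,11,-5])/1000)
    return proj(f,P,st)[0]
def blob(f,p,w=30,thr=150):
    x,y=np.round(p).astype(int); x0,y0=max(x-w,0),max(y-w,0); k=f["img"][y0:y+w,x0:x+w].astype(int)
    m=(k.min(2)>thr).astype(np.uint8); n,_,s,c=cv2.connectedComponentsWithStats(m)
    return [(s[i,4],s[i,2],s[i,3],(c[i]+[x0,y0]).round(1).tolist()) for i in range(1,n) if s[i,4]>5]
E
python3 - <<'E'
from h import *
f,st=shot("wrist","w4"); print(inbed(st),go(b2w([-34.5,68,28+10]),RT,st),st["wrist_force"])
p=ring(f,st);print(p,ring(f,st,(2,36,28)),ring(f,st,(0,38,28)),blob(f,p))
shot("scene","s4");shot("side","d4")
E
```

```text
(array([-32.3,  71.2,  78. ]), array([-0.35,  0.24, -0.08])) (array([ 0.35, -0.24,  0.08]), array([-3.4, -2.5, 39.9])) [ 0.81061581  0.63061721 -2.25342156]
[400.56514458 209.1930328 ] [400.8477101  205.79983216] [404.07305508 209.1916539 ] [(np.int32(258), np.int32(25), np.int32(25), [399.7, 212.1])]
```

step_arm(plan="0.3 -0.2 0 -1 -1 8 0;0.3 -0.2 0 -1.5 -1.7 16 0;0.3 -0.2 0 -1.5 -1.7 24 0;0.3 -0.2 0 -1.5 -1.7 31 0;0.3 -0.2 0 -1.5 -1.7 36 0;0.3 -0.2 0 -1.5 -1.7 38 0;0.3 -0.2 0 -1.5 -1.7 38 0;0.3 -0.2 0 -1.5 -1.7 38 0")

```text
clock: 9.88
tool_pos: [0.4988, 0.0272, 0.0981]
tool_rot: [[0.015, 0.978, 0.208], [1.0, -0.015, -0.003], [0.0, 0.208, -0.978]]
wrist_force: [-0.4, -0.1, -2.1]
grip_width: 0.0094
grip_force: 58.9
```

```bash
python3 - <<'E'
from h import *
f,st=shot("wrist","w5"); print(inbed(st),st["wrist_force"],st["moment"]); print(ring(f,st,(-1.7,35.5,28)),blob(f,ring(f,st)))
s,_=shot("scene","s5");d,_=shot("side","d5")
def crop(g,P,w,h,k):
    o=proj(g,[P])[0].astype(int); c=g["img"][max(o[1]-h,0):o[1]+h,max(o[0]-w,0):o[0]+w,::-1]; return cv2.resize(c,None,fx=k,fy=k,interpolation=cv2.INTER_CUBIC)
a=crop(s,b2w([20,40,10]),50,37,8)[:590,:]; cv2.imwrite("pics/x5.png",a); cv2.imwrite("pics/y5.png",crop(d,b2w([20,40,10]),50,37,8)); print(a.shape)
E
```

```text
(array([-33.8,  68.6,  39.5]), array([-0.01, -0.  ,  0.04])) [-0.43736019 -0.08426589 -2.07740519] [-5.68295616e-05  4.32266882e-01 -6.04468916e-03]
[399.42668714 212.07235639] [(np.int32(263), np.int32(25), np.int32(25), [399.6, 212.0])]
(590, 800, 3)
```

step_arm(plan="0 0 0 0 0 2 0;0 0 0 0 0 4 0;0 0 0 0 0 6 0;0 0 0 0 0 8 0;0 0 0 0 0 8 0;0 0 0 0 0 8 0;0 0 0 0 0 8 0;0 0 0 0 0 8 0")

```text
clock: 10.7
tool_pos: [0.5004, 0.0272, 0.0907]
tool_rot: [[0.015, 0.978, 0.209], [1.0, -0.015, -0.003], [0.0, 0.209, -0.978]]
wrist_force: [-3.4, 0.3, 5.5]
grip_width: 0.0091
grip_force: 60.3
```

step_arm(plan="0 0 0 0 0 1 0;0 0 0 0 0 2 0;0 0 0 0 0 2 0;0 0 0 0 0 2 0;0 0 0 0 0 2 0;0 0 0 0 0 2 0;0 0 0 0 0 2 0;0 0 0 0 0 2 0")

```text
clock: 11.37
tool_pos: [0.5005, 0.0273, 0.0907]
tool_rot: [[0.015, 0.978, 0.209], [1.0, -0.015, -0.003], [0.0, 0.209, -0.978]]
wrist_force: [-17.5, -0.3, 34.3]
grip_width: 0.009
grip_force: 65.2
```

```bash
python3 - <<'E'
from h import *
from bench import observe
st=observe(); print(inbed(st),st["wrist_force"],st["moment"])
E
```

```text
(array([-33.7,  68.7,  31.9]), array([-0.05, -0.01,  0.03])) [-17.48779162  -0.25660353  34.34868746] [-0.14449143  2.33564698 -0.04678637]
```

step_arm(plan="0 0 0 0 0 -1 0;0 0 0 0 0 -2 0;0 0 0 0 0 -2 0;0 0 0 0 0 -2 0;0 0 0 0 0 -2 0;0 0 0 0 0 -2 0;0 0 0 0 0 -2 0;0 0 0 0 0 -2 0")

```text
clock: 12.03
tool_pos: [0.5007, 0.0273, 0.0908]
tool_rot: [[0.015, 0.978, 0.209], [1.0, -0.015, -0.003], [0.0, 0.209, -0.978]]
wrist_force: [-4.1, 0.7, 7.9]
grip_width: 0.0088
grip_force: 60.9
```

```bash
cat >> h.py <<'E'
def crop(g,P,w,h,k,st=None):
    o=proj(g,[P],st)[0].astype(int); c=g["img"][max(o[1]-h,0):o[1]+h,max(o[0]-w,0):o[0]+w,::-1]; return cv2.resize(c,None,fx=k,fy=k,interpolation=cv2.INTER_CUBIC)
E
python3 - <<'E'
from h import *
s,_=shot("scene","s6");d,_=shot("side","d6");f,st=shot("wrist","w6")
print(inbed(st),st["wrist_force"],blob(f,ring(f,st)),ring(f,st,(-1.7,35.5,28)))
a=np.hstack([crop(s,b2w([20,30,10]),40,30,5),crop(d,b2w([20,30,10]),40,30,5)])
k=np.vstack([a,crop(f,b2w([20,60,10]),133,50,3,st)[:290,:800]]) if 0 else a
b=cv2.resize(f["img"][60:250,200:520,::-1],None,fx=1.5,fy=1.5); b=cv2.copyMakeBorder(b,0,0,0,800-b.shape[1],cv2.BORDER_CONSTANT)
cv2.imwrite("pics/x6.png",np.vstack([a[:,:800],b])); print(a.shape,b.shape)
E
```

```text
(array([-33.5,  68.7,  31.9]), array([-0.05,  0.  ,  0.03])) [-5.59992515 -0.38921713  8.54963165] [(np.int32(260), np.int32(25), np.int32(25), [399.7, 212.0])] [399.42938528 212.07228651]
(300, 800, 3) (285, 800, 3)
```

View pics/x6.png

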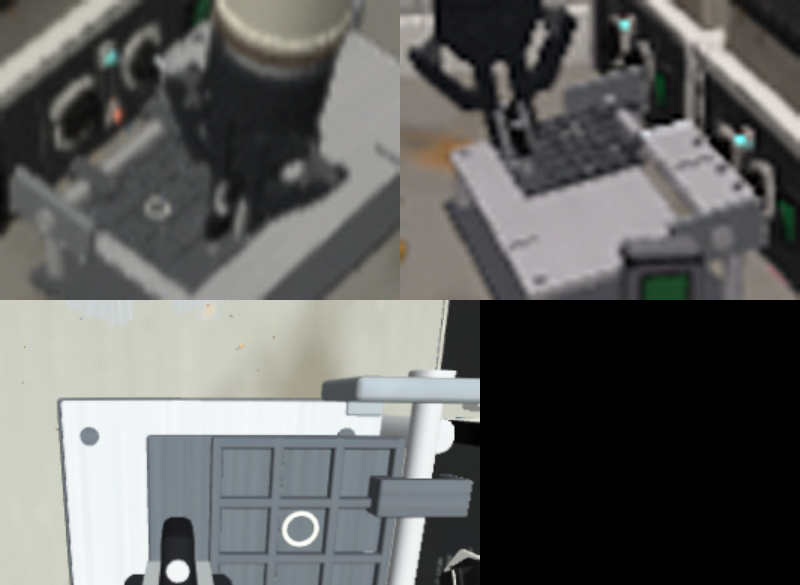

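step_arm(plan="0 0 0 -4 0 -0.3 0;0 0 0 -12 0 -0.3 0;0 0 0 -24 0 -0.3 0;0 0 0 -36 0 -0.3 0;0 0 0 -48 0 -0.3 0;0 0 0 -58 0 -0.3 0;0 0 0 -65 0 -0.3 0;0 0 0 -68 0 -0.3 0")

```text
clock: 12.85
tool_pos: [0.4996, -0.042, 0.0908]
tool_rot: [[0.017, 0.978, 0.209], [1.0, -0.016, -0.003], [0.0, 0.209, -0.978]]
wrist_force: [0.0, 3.5, 2.7]
grip_width: 0.009
grip_force: 59.9
```

step_arm(plan="0 0 0 -5 0 0 0;0 0 0 -15 0 0 0;0 0 0 -28 0 0 0;0 0 0 -40 0 0 0;0 0 0 -50 0 0 0;0 0 0 -55 0 0 0;0 0 0 -57 0 0 0;0 0 0 -57 0 0 0")

```text
clock: 13.52
tool_pos: [0.4985, -0.0983, 0.0908]
tool_rot: [[0.016, 0.978, 0.209], [1.0, -0.016, -0.003], [-0.0, 0.209, -0.978]]
wrist_force: [-0.7, -1.1, 2.3]
grip_width: 0.0093
grip_force: 59.9
```

```bash
python3 - <<'E'
from h import *
f,st=shot("wrist","w7"); print(inbed(st),st["wrist_force"],blob(f,ring(f,st)),ring(f,st,(-1.7,35.5,28)))
s,_=shot("scene","s7");d,_=shot("side","d7")
E
```

```text
(array([-33.8, -56.8,  32. ]), array([-0.04, -0.02,  0.07])) [-0.70285044 -1.1186193   2.32693159] [(np.int32(242), np.int32(25), np.int32(24), [399.8, 211.7])] [399.42902362 212.07432237]
```

step_arm(plan="0 0 0 -1.5 0 0 0;0 0 0 -1.5 0 0 0;0 0 0 -1.5 0 0 0;0 0 0 -1.5 0 0 1;0 0 0 -1.5 0 0 1;0 0 0 -1.5 0 0 1;0 0 0 -1.5 0 -3 1;0 0 0 -1.5 0 -20 1")

```text
clock: 14.33
tool_pos: [0.4928, -0.099, 0.1085]
tool_rot: [[0.015, 0.979, 0.204], [1.0, -0.015, -0.002], [0.001, 0.204, -0.979]]
wrist_force: [1.1, -0.5, 0.3]
grip_width: 0.069
grip_force: 0.0
```

step_arm(plan="0 0 0 0 0 -30 1;0 0 0 0 0 -65 1;0 0 0 0 0 -100 1;0 0 0 0 0 -125 1;0 0 0 0 0 -130 1;0 0 0 0 0 -130 1;0 0 0 0 0 -130 1;0 0 0 0 0 -130 1")

```text
clock: 15.0
tool_pos: [0.4663, -0.0987, 0.2361]
tool_rot: [[0.015, 0.978, 0.206], [1.0, -0.015, -0.003], [0.001, 0.206, -0.979]]
wrist_force: [0.1, -0.2, 0.6]
grip_width: 0.0853
grip_force: 0.0
```

```bash
python3 - <<'E'
from h import *
f,st=shot("wrist","w8"); s,_=shot("scene","s8");d,_=shot("side","d8")
print(inbed(st)); BED[2]=.0703
W=lambda p:proj(f,b2w(p),st)[0]
for n,p in dict(ring=(11+1.5,22-60,5),FL=(-46,-2.5,5),FR=(-46,-117.5,5),line0=(-76,-60,0),line1=(-58,-60,0),mk=(-46,-60,5)).items(): print(n,W(p).round(1))
print(blob(f,W((12.5,-38,5)),20))
# rectified view of bed: 4 px/mm, bed x -80..70, y -140..20
xs=np.arange(-80,72,.25);ys=np.arange(15,-140,-.25); X,Y=np.meshgrid(xs,ys)
uv=proj(f,BED+np.c_[X.ravel(),Y.ravel(),0*X.ravel()]/1000@RB.T,st).astype(np.float32)
im=cv2.remap(f["img"][:,:,::-1],uv[:,0].reshape(X.shape),uv[:,1].reshape(X.shape),cv2.INTER_CUBIC); cv2.imwrite("pics/r8.png",im[:600]); print(im.shape)
g=im.mean(2); 
for a,b in((-74,-64),(-64,-59)):
    pr=g[:,(xs>a)&(xs<b)].mean(1); k=(ys<-40)&(ys>-80); print("line y",ys[k][pr[k].argmin()],pr[k].min(),np.median(pr[k]))
E
```

```text
(array([-35.1, -57.7, 180.8]), array([0.1 , 0.03, 0.04]))
ring [362.6 170.9]
FL [308.4 137.4]
FR [309.3 238.9]
line0 [282.3 189.6]
line1 [298.3 189.6]
mk [308.9 190.7]
[(np.int32(91), np.int32(14), np.int32(13), [362.6, 170.0])]
(620, 608, 3)
line y -58.5 63.000000000000014 242.58119658119662
line y -58.5 63.543859649122815 242.66666666666663
```

```bash
python3 - <<'E'
from h import *
f,st=pickle.load(open("pics/w8.pkl","rb")); BED[2]=.0703
def rect(z):
    xs=np.arange(-80,80,.25);ys=np.arange(25,-145,-.25); X,Y=np.meshgrid(xs,ys)
    uv=proj(f,BED+np.c_[X.ravel(),Y.ravel(),0*X.ravel()+z]/1000@RB.T,st).astype(np.float32)
    return xs,ys,cv2.remap(f["img"],uv[:,0].reshape(X.shape),uv[:,1].reshape(X.shape),cv2.INTER_CUBIC).astype(float).mean(2)
xs,ys,g=rect(5)
for c in (-42,-10,10,28):
    pr=g[:,abs(xs-c)<2].mean(1); b=pr>165; e=ys[1:][np.diff(b.astype(int))!=0]; print(c,"edges y",e)
for c in (-95,-80,-60,-40,-25):
    pr=g[abs(ys-c)<1.2].mean(0); e=xs[1:][np.diff((pr>165).astype(int))!=0]; print(c,"edges x",e)
xs,ys,g2=rect(5)
pr=g2[:,(xs>-45.5)&(xs<-42.5)].mean(1); k=(ys<-50)&(ys>-70); print("white mark",ys[k][pr[k]>pr[k].max()*.8],pr[k].max())
E
```

```text
-42 edges y [  -2.75  -57.25  -61.25 -115.5 ]
-10 edges y [  -2.   -116.75]
10 edges y [  -2.25  -30.25  -33.5   -41.    -44.25 -117.  ]
28 edges y [  -2.25 -121.25 -131.75 -142.25]
-95 edges x [-76.75 -45.25 -37.75 -30.25  53.25]
-80 edges x [-76.25 -45.25  48.75  50.    53.  ]
-60 edges x [-76.75 -39.75  48.25  50.    53.25]
-40 edges x [-76.5  -45.25   5.75   8.75  16.25  19.25  48.5   50.    53.25]
-25 edges x [-76.25 -45.75  53.5 ]
white mark [-57.75 -58.   -58.25 -58.5  -58.75 -59.   -59.25 -59.5  -59.75 -60.
 -60.25 -60.5  -60.75] 255.0
```

```bash
python3 - <<'E'
from h import *
print(go([.485,-.345,.30],np.array([[0,1,0],[1,0,0],[0,0,-1.]])))
E
```

```text
(array([11.87,  0.04, -0.86]), array([-246.1,   35. ,  -58.3]))
```

step_arm(plan="2 0 0 -20 3 -15 1;4 0 0 -50 7 -30 1;6 0 0 -86 12 -45 1;8 0 0 -123 18 -58 1;10 0 0 -160 23 -58 1;11.9 0 -0.9 -198 29 -58 1;11.9 0 -0.9 -230 33 -58 1;11.9 0 -0.9 -246 35 -58 1")

```text
clock: 15.82
tool_pos: [0.485, -0.3499, 0.2998]
tool_rot: [[0.003, 1.0, -0.0], [1.0, -0.003, -0.003], [-0.003, -0.0, -1.0]]
wrist_force: [-0.5, -0.6, 0.0]
grip_width: 0.0853
grip_force: 0.0
```

step_arm(plan="0 0 0 0 0 0 1;0 0 0 0 0 0 1;0 0 0 0 0 0 1;0 0 0 0 0 0 1;0 0 0 0 0 0 1;0 0 0 0 0 0 1;0 0 0 0 0 0 1;0 0 0 0 0 0 1")

```text
clock: 16.48
tool_pos: [0.4857, -0.3447, 0.3018]
tool_rot: [[-0.001, 1.0, 0.003], [1.0, 0.001, -0.002], [-0.002, 0.003, -1.0]]
wrist_force: [-0.2, 0.6, -0.2]
grip_width: 0.0855
grip_force: 0.0
```

```bash
python3 - <<'E'
from h import *
f,st=shot("wrist","w9"); print(st["tool_pos"],np.round(st["tool_rot"],4).tolist(),st["wrist_force"],proj(f,[.49,-.345,.16],st))
s,_=shot("scene","s9");d,_=shot("side","d9")
im=cv2.imread("pics/w9.png")[60:260,220:420]; a=cv2.resize(im,None,fx=3,fy=3,interpolation=cv2.INTER_CUBIC)
P=[.49,-.34,.12]; o=proj(d,[P])[0].astype(int); b=cv2.resize(d["img"][o[1]-40:o[1]+35,o[0]-25:o[0]+25,::-1],None,fx=4,fy=4,interpolation=cv2.INTER_CUBIC)
o2=proj(s,[P])[0].astype(int); e=cv2.resize(s["img"][o2[1]-40:o2[1]+35,o2[0]-25:o2[0]+25,::-1],None,fx=4,fy=4,interpolation=cv2.INTER_CUBIC)
print(o,o2); cv2.imwrite("pics/x9.png",np.hstack([a,np.vstack([b,e])]))
E
```

```text
[ 0.48569907 -0.34467305  0.30176834] [[-0.001, 1.0, 0.0027], [1.0, 0.001, -0.0017], [-0.0017, 0.0027, -1.0]] [-0.19630186  0.57784908 -0.24947899] [[321.20015381 195.34121838]]
[335 222] [348 168]
```

View pics/x9.png

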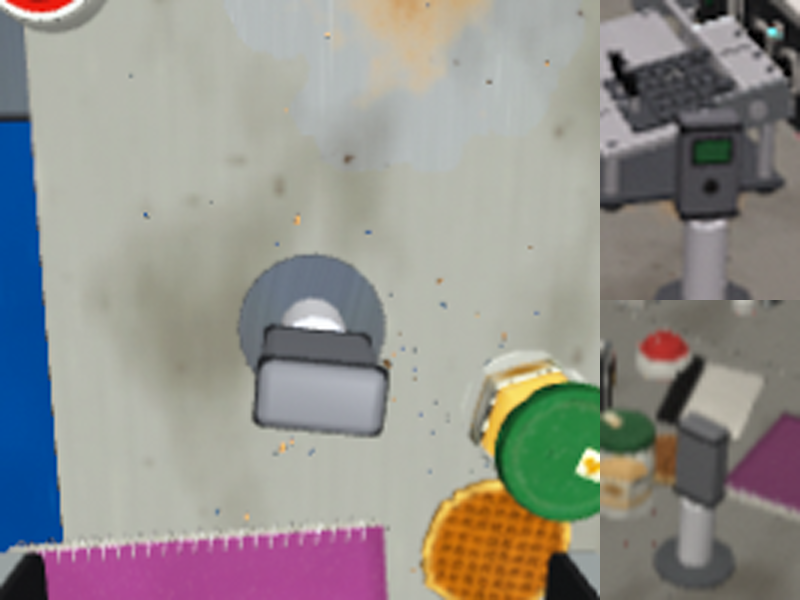

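```bash
cat >> h.py <<'E'
def toolyaw(a): # tool down with tool y at world angle a (deg)
    a=np.deg2rad(a); y=np.array([np.cos(a),np.sin(a),0]); z=np.array([0,0,-1.]); return np.c_[np.cross(y,z),y,z]
E
python3 - <<'E'
from h import *
f,st=pickle.load(open("pics/w9.pkl","rb"))
c=lambda x,y:(220+x/3-.33,60+y/3-.33)
C=np.array([at_z(f,c(*p),.16,st) for p in((260,358),(388,365),(384,437),(254,425))]); print(C.round(4).tolist(),C.mean(0))
ax=(C[1]+C[2]-C[0]-C[3])/2; ay=(C[0]+C[1]-C[2]-C[3])/2; ang=np.rad2deg(np.arctan2(ax[1],ax[0])); print(np.linalg.norm(ax),np.linalg.norm(ay),ang)
print("base",at_z(f,c(312,327),.006,st))
g,s=pickle.load(open("pics/s9.pkl","rb")); print(proj(g,[C.mean(0)],s))
G=C.mean(0)[:2]; print(go([*G,.28],toolyaw(90+ang)))
from bench import observe; print(observe()["joint_pos"].round(2))
E
```

```text
[[0.4753, -0.3285, 0.16], [0.5173, -0.3307, 0.16], [0.5167, -0.3554, 0.16], [0.4731, -0.3512, 0.16]] [ 0.49562734 -0.34144967  0.16      ]
0.04294191106418256 0.023743800487185922 -4.307775189921995
base [ 0.49585295 -0.34215468  0.006     ]
[[347.67807574 158.73350712]]
(array([ 5.000e-02,  1.900e-01, -8.567e+01]), array([ 3.6, 10. , 21.7]))
[ 0.52  0.32  0.07  1.64 -0.02  1.18  0.59]
```

step_arm(plan="0 0 -7 2 2 0 1;0 0 -14 3 5 0 1;0 0 -21 3.6 8 0 1;0 0 -28 3.6 10 0 1;0 0 -35 3.6 10 0 1;0 0 -42 3.6 10 0 1;0 0 -49 3.6 10 0 1;0 0 -56 3.6 10 0 1")

```text
clock: 17.3
tool_pos: [0.4955, -0.3415, 0.3015]
tool_rot: [[-0.833, 0.554, 0.002], [0.554, 0.833, -0.002], [-0.003, 0.0, -1.0]]
wrist_force: [-0.5, 0.2, -0.2]
grip_width: 0.0852
grip_force: 0.0
```

step_arm(plan="0 0 -7 0 0 5 1;0 0 -14 0 0 10 1;0 0 -21 0 0 15 1;0 0 -28 0 0 20 1;0 0 -29.7 0 0 22 1;0 0 -29.7 0 0 22 1;0 0 -29.7 0 0 22 1;0 0 -29.7 0 0 22 1")

```text
clock: 17.97
tool_pos: [0.4957, -0.3417, 0.2798]
tool_rot: [[-0.997, 0.076, 0.003], [0.076, 0.997, -0.002], [-0.003, -0.002, -1.0]]
wrist_force: [-1.0, 0.5, -0.5]
grip_width: 0.0854
grip_force: 0.0
```

```bash
python3 - <<'E'
from h import *
f,st=shot("wrist","w10")
print(go([.4957,-.3418,.117],toolyaw(85.7)),st["joint_pos"].round(2),st["wrist_force"].round(2))
# box top in this view: dark-ish grey top -> expected corners
a=np.deg2rad(-4.3);ex=np.array([np.cos(a),np.sin(a),0]);ey=np.array([-np.sin(a),np.cos(a),0]);c=np.array([.4957,-.3418,.16])
print(proj(f,[c+sx*.022*ex+sy*.012*ey for sx,sy in((-1,-1),(1,-1),(1,1),(-1,1))],st).round(1).tolist())
o=proj(f,[c],st)[0].astype(int); g=f["img"].astype(int).mean(2)
for dy in(-12,-6,0): 
    r=np.abs(np.diff(g[o[1]+dy,o[0]-50:o[0]+50])); k=np.argsort(r)[-6:]; print(o[1]+dy,sorted([(int(i+o[0]-50),int(r[i])) for i in k]))
for dx in(-10,0,10):
    r=np.abs(np.diff(g[o[1]-70:o[1]+60,o[0]+dx])); k=np.argsort(r)[-6:]; print("col",o[0]+dx,sorted([(int(i+o[1]-70),int(r[i])) for i in k]))
E
```

```text
(array([-0.09,  0.16, -0.05]), array([5.000e-01, 1.000e-01, 1.628e+02])) [ 0.7   0.36 -0.18  1.65  0.07  1.14  2.  ] [-0.96  0.46 -0.51]
[[304.1, 175.5], [304.8, 221.7], [330.3, 221.7], [330.8, 175.5]]
187 [(296, 38), (297, 29), (302, 40), (304, 29), (328, 54), (336, 31)]
193 [(302, 81), (304, 34), (305, 19), (327, 34), (328, 28), (329, 75)]
199 [(302, 80), (304, 36), (305, 18), (327, 43), (328, 17), (329, 89)]
col 307 [(146, 37), (163, 58), (175, 49), (219, 51), (250, 53), (251, 74)]
col 317 [(144, 32), (162, 45), (163, 36), (174, 47), (175, 27), (219, 29)]
col 327 [(173, 45), (175, 49), (176, 52), (216, 45), (218, 72), (219, 42)]
```

step_arm(plan="0 0 0 0 0 20 1;0 0 0 0 0 50 1;0 0 0 0 0 80 1;0 0 0 0 0 110 1;0 0 0 0 0 135 1;0 0 0 0 0 152 1;0 0 0 0.5 0 160 1;0 0 0 0.5 0 163 1")

```text
clock: 18.68
tool_pos: [0.4948, -0.3412, 0.1151]
tool_rot: [[-0.997, 0.075, 0.0], [0.075, 0.997, -0.0], [-0.0, -0.0, -1.0]]
wrist_force: [-0.5, 0.0, -0.0]
grip_width: 0.0855
grip_force: 0.0
```

step_arm(plan="0 0 0 0 0 0 1;0 0 0 0 0 0 0;0 0 0 0 0 0 0;0 0 0 0 0 0 0;0 0 0 0 0 0 0;0 0 0 0 0 0 0;0 0 0 0 0 0 0;0 0 0 0 0 0 0")

```text
clock: 19.35
tool_pos: [0.4959, -0.3421, 0.1172]
tool_rot: [[-0.997, 0.075, 0.003], [0.075, 0.997, -0.002], [-0.003, -0.002, -1.0]]
wrist_force: [-0.1, 0.5, 4.3]
grip_width: 0.0232
grip_force: 60.7
```

```bash
python3 - <<'E'
from bench import observe
s=observe(); print(s["tool_pos"],s["tool_rot"].round(4).tolist(),s["wrist_force"],s["moment"],s["grip_width"])
E
```

```text
[ 0.49589453 -0.34205189  0.11719585] [[-0.9972, 0.0747, 0.0032], [0.0747, 0.9972, -0.0022], [-0.0034, -0.002, -1.0]] [-0.1499923   0.49418936  4.33467838] [ 0.02281745  0.15300573 -0.08505901] 0.023225993140139702
```

step_arm(plan="0 0 0 0 0 -8 0;0 0 0 0 0 -25 0;0 0 0 0 0 -45 0;0 0 0 0 0 -68 0;0 0 0 0 0 -90 0;0 0 0 0 0 -108 0;0 0 0 0 0 -118 0;0 0 0 0 0 -120 0")

```text
clock: 20.02
tool_pos: [0.4961, -0.3421, 0.2388]
tool_rot: [[-0.997, 0.075, 0.005], [0.075, 0.997, -0.003], [-0.005, -0.003, -1.0]]
wrist_force: [1.0, -0.3, -1.2]
grip_width: 0.0236
grip_force: 60.5
```

```bash
cat >> h.py <<'E'
BED[2]=.0703
SPOT=np.array([12.5,-37.2,5.]); TIP=100.2
RG=RB@np.array([[-1,0,0],[0,1,0],[0,0,-1.]])   # tool y = bed y, z = -bed z
def tcp_for(h,spot=None): return b2w((SPOT if spot is None else spot)+[0,0,h+TIP])
E
python3 - <<'E'
from h import *
from bench import observe
s=observe(); print(s["tool_pos"],s["wrist_force"],s["moment"]); print(go(tcp_for(60),RG))
E
```

```text
[ 0.49611529 -0.34205528  0.23882904] [ 1.01482753 -0.34984219 -1.2415142 ] [-0.02232776 -0.03575309  0.00251486]
(array([ -0.54, -11.69,  -3.4 ]), array([ -0.6, 264. ,   3.5]))
```

step_arm(plan="0 0 0 0 10 -8 0;0 -1.5 -0.5 0 35 -15 0;0 -3 -1 0 70 -20 0;0 -5 -1.5 0 108 -20 0;0 -7 -2 0 146 -15 0;-0.2 -9 -2.5 0 184 -10 0;-0.4 -11 -3 0 220 -5 0;-0.5 -11.7 -3.4 -0.6 248 0 0")

```text
clock: 20.68
tool_pos: [0.512, -0.0901, 0.2346]
tool_rot: [[-0.979, 0.012, 0.203], [0.012, 1.0, 0.0], [-0.203, 0.003, -0.979]]
wrist_force: [-0.1, 0.4, -1.0]
grip_width: 0.0231
grip_force: 60.4
```

step_arm(plan="0 0 0 0 12 3 0;0 0 0 0 16 3.5 0;0 0 0 0 16 3.5 0;0 0 0 0 16 3.5 0;0 0 0 0 16 3.5 0;0 0 0 0 16 3.5 0;0 0 0 0 16 3.5 0;0 0 0 0 16 3.5 0")

```text
clock: 21.35
tool_pos: [0.5153, -0.0792, 0.2328]
tool_rot: [[-0.979, 0.016, 0.205], [0.016, 1.0, -0.002], [-0.205, 0.001, -0.979]]
wrist_force: [-0.5, 0.2, -1.8]
grip_width: 0.0236
grip_force: 60.4
```

```bash
python3 - <<'E'
from h import *
f,st=shot("wrist","w12"); shot("scene","s12"); shot("side","d12")
print(go(tcp_for(60),RG,st),go(tcp_for(20),RG,st),st["wrist_force"],st["joint_pos"].round(2))
Rt=np.array(st["tool_rot"]);p=st["tool_pos"]
pr=lambda t:proj(f,[p+Rt@(np.array(t)/1000)],st)[0].round(1)
print("foot",pr((0,0,TIP)),"sleeve end",pr((0,0,TIP-12)),"ring pred",proj(f,[b2w(SPOT)],st)[0],blob(f,proj(f,[b2w(SPOT)],st)[0],25))
cv2.imwrite("pics/x12.png",cv2.resize(f["img"][100:260,240:400,::-1],None,fx=3.5,fy=3.5))
g=f["img"].astype(int).mean(2); u=pr((0,0,TIP-6)); v=pr((0,0,TIP-20)); 
for q in(u,v): r=int(q[1]); print(r,q[0],g[r,int(q[0])-25:int(q[0])+26].astype(int).tolist())
E
```

```text
(array([ 0.04, -0.16, -0.11]), array([-1.4,  0.3, -1.5])) (array([ 0.04, -0.16, -0.11]), array([-1.6,  0.3, 38.5])) [-0.52848311  0.19646612 -1.79884   ] [ 0.44  0.15 -0.35  2.05  0.05  0.74  1.62]
foot [317.4 206. ] sleeve end [317.4 210.2] ring pred [317.78022032 192.01653811] [(np.int32(97), np.int32(14), np.int32(14), [317.6, 191.7])]
208 317.4 [125, 125, 125, 125, 118, 82, 36, 64, 72, 72, 73, 74, 74, 75, 75, 74, 75, 75, 75, 75, 75, 75, 76, 75, 75, 75, 74, 75, 75, 75, 75, 75, 75, 74, 75, 75, 75, 75, 75, 76, 77, 79, 80, 82, 83, 78, 56, 93, 131, 131, 131]
213 317.3 [124, 124, 124, 124, 121, 100, 69, 72, 72, 73, 74, 74, 74, 75, 75, 75, 75, 75, 75, 75, 75, 75, 75, 74, 74, 75, 75, 75, 74, 75, 75, 75, 75, 75, 75, 75, 75, 75, 75, 74, 75, 77, 79, 80, 82, 83, 91, 115, 129, 128, 128]
```

step_arm(plan="0 -0.1 0 -1 0.3 6 0;0 -0.1 0 -2 0.3 14 0;0 -0.1 0 -2.3 0.3 23 0;0 -0.1 0 -2.3 0.3 31 0;0 -0.1 0 -2.3 0.3 36 0;0 -0.1 0 -2.3 0.3 38 0;0 -0.1 0 -2.3 0.3 38 0;0 -0.1 0 -2.3 0.3 38 0")

```text
clock: 22.17
tool_pos: [0.5254, -0.078, 0.1959]
tool_rot: [[-0.978, 0.015, 0.207], [0.015, 1.0, -0.002], [-0.207, 0.001, -0.978]]
wrist_force: [0.1, 0.0, -1.1]
grip_width: 0.0235
grip_force: 60.4
```

```bash
python3 - <<'E'
from h import *
f,st=shot("wrist","w13")
print(go(tcp_for(4),RG,st),st["wrist_force"])
gz=np.array(st["tool_rot"])@[-.0034,-.002,-1]; print("gauge tilt deg in bed x,y",np.rad2deg(RB.T@gz)[:2])
print(proj(f,[b2w(SPOT)],st)[0],blob(f,proj(f,[b2w(SPOT)],st)[0],25))
for n in("scene","side"):
    g,_=shot(n,n[0]+"13"); Rt=np.array(st["tool_rot"]);p=st["tool_pos"]
    q=[proj(g,[p+Rt@(np.array((-.7*0,0,z))/1000)],st)[0].round(1) for z in(TIP-45,TIP-20)]
    for u in q:
        r=int(round(u[1])); c0=int(u[0])-9; print(n,u,c0,g["img"].astype(int).mean(2)[r,c0:c0+19].astype(int).tolist())
E
```

```text
(array([ 0.07, -0.08, -0.02]), array([ 0.7, -1. , 16.4])) [ 0.09775721  0.02568379 -1.08637509]
gauge tilt deg in bed x,y [ 0.27202648 -0.18923739]
[316.22321991 199.17957301] [(np.int32(57), np.int32(16), np.int32(9), [315.8, 194.8])]
scene [293.6 196.6] 284 [154, 155, 153, 125, 120, 110, 93, 86, 115, 120, 110, 95, 71, 57, 46, 56, 73, 66, 63]
scene [292.4 201.8] 283 [112, 94, 82, 78, 70, 66, 73, 81, 110, 116, 107, 91, 77, 66, 61, 72, 75, 75, 72]
side [325.1 183.7] 316 [124, 122, 98, 75, 94, 123, 110, 94, 111, 111, 95, 96, 142, 164, 131, 121, 148, 112, 46]
side [326.4 190.1] 317 [171, 170, 169, 170, 170, 172, 151, 110, 106, 109, 104, 117, 113, 96, 103, 104, 128, 161, 178]
```

step_arm(plan="0.1 -0.1 0 0 -0.5 3 0;0.2 -0.25 0 0 -1 6 0;0.2 -0.25 0 0 -1 9 0;0.2 -0.25 0 0 -1 12 0;0.2 -0.25 0 0 -1 14 0;0.2 -0.25 0 0 -1 15 0;0.2 -0.25 0 0 -1 15 0;0.2 -0.25 0 0 -1 15 0")

```text
clock: 22.98
tool_pos: [0.5285, -0.0791, 0.1813]
tool_rot: [[-0.977, 0.016, 0.211], [0.015, 1.0, -0.005], [-0.211, -0.002, -0.977]]
wrist_force: [-0.4, -0.2, -0.5]
grip_width: 0.0235
grip_force: 60.4
```

```bash
cat > chk.py <<'E'
from h import *
from bench import observe
st=observe(); print(go(tcp_for(0),RG,st),(st["wrist_force"]@RB).round(2),st["wrist_force"].round(2),st["moment"].round(3),st["joint_velocities"].round(3).max())
gz=np.array(st["tool_rot"])@[-.0034,-.002,-1]; print("tilt",np.rad2deg(RB.T@gz)[:2].round(2))
E
python3 chk.py
```

```text
(array([-0.13,  0.19, -0.02]), array([0.7, 0.1, 5.5])) [-0.44 -0.25 -0.38] [-0.36 -0.25 -0.47] [-0.012  0.342  0.046] 0.001
tilt [0.01 0.02]
```

```bash
cat > avg.py <<'E'
from h import *
from bench import observe,viewer
F=[];Z=[];M=[]
for i in range(8):
    viewer.grab_frame("scene"); s=observe(); F.append(s["wrist_force"]@RB); M.append(s["moment"]); Z.append((np.array(s["tool_pos"])-BED)@RB*1000)
print("F bed",np.mean(F,0).round(2),"+-",np.std(F,0).round(2),"pos",np.mean(Z,0).round(2),"h",(np.mean(Z,0)[2]-TIP-5).round(2),np.mean(M,0).round(3))
E
python3 avg.py
```

```text
F bed [-0.03  0.23 -1.45] +- [0.31 0.33 0.62] pos [ 13.31 -37.3  110.84] h 5.64 [-0.003  0.292  0.005]
```

step_arm(plan="0 0 0 0 0 1 0;0 0 0 0 0 2 0;0 0 0 0 0 3 0;0 0 0 0 0 4 0;0 0 0 0 0 4 0;0 0 0 0 0 4 0;0 0 0 0 0 4 0;0 0 0 0 0 4 0")

```text
clock: 24.05
tool_pos: [0.5293, -0.0791, 0.1775]
tool_rot: [[-0.977, 0.016, 0.211], [0.015, 1.0, -0.006], [-0.211, -0.002, -0.977]]
wrist_force: [-0.0, -0.5, -1.2]
grip_width: 0.0235
grip_force: 60.4
```

```bash
python3 avg.py
```

```text
F bed [-0.18 -0.02 -1.43] +- [0.54 0.38 0.64] pos [ 13.25 -37.3  106.78] h 1.58 [0.008 0.293 0.   ]
```

step_arm(plan="0 0 0 0 0 0.5 0;0 0 0 0 0 1 0;0 0 0 0 0 1.5 0;0 0 0 0 0 1.5 0;0 0 0 0 0 1.5 0;0 0 0 0 0 1.5 0;0 0 0 0 0 1.5 0;0 0 0 0 0 1.5 0")

```text
clock: 25.12
tool_pos: [0.5296, -0.0792, 0.176]
tool_rot: [[-0.977, 0.016, 0.211], [0.015, 1.0, -0.006], [-0.211, -0.002, -0.977]]
wrist_force: [-0.7, 0.1, -1.7]
grip_width: 0.0235
grip_force: 60.5
```

```bash
python3 avg.py
```

```text
F bed [-0.42 -0.32 -1.08] +- [0.54 0.27 0.41] pos [ 13.21 -37.32 105.24] h 0.04 [ 0.003  0.278 -0.012]
```

step_arm(plan="0 0 0 0 0 0.5 0;0 0 0 0 0 1 0;0 0 0 0 0 1 0;0 0 0 0 0 1 0;0 0 0 0 0 1 0;0 0 0 0 0 1 0;0 0 0 0 0 1 0;0 0 0 0 0 1 0")

```text
clock: 26.18
tool_pos: [0.5298, -0.0792, 0.175]
tool_rot: [[-0.977, 0.016, 0.211], [0.015, 1.0, -0.006], [-0.211, -0.002, -0.977]]
wrist_force: [-0.6, 0.7, 0.9]
grip_width: 0.0233
grip_force: 60.5
```

```bash
python3 avg.py
```

```text
F bed [-0.68  0.35  0.95] +- [0.46 0.49 0.35] pos [ 13.24 -37.32 104.25] h -0.95 [-0.002  0.376  0.002]
```

step_arm(plan="0 0 0 0 0 0.5 0;0 0 0 0 0 1 0;0 0 0 0 0 1 0;0 0 0 0 0 1 0;0 0 0 0 0 1 0;0 0 0 0 0 1 0;0 0 0 0 0 1 0;0 0 0 0 0 1 0")

```text
clock: 27.25
tool_pos: [0.53, -0.0792, 0.1741]
tool_rot: [[-0.977, 0.016, 0.211], [0.015, 1.0, -0.006], [-0.211, -0.002, -0.977]]
wrist_force: [-1.7, 0.5, 1.0]
grip_width: 0.0234
grip_force: 60.5
```

```bash
python3 avg.py
```

```text
F bed [-0.67 -0.25  1.32] +- [0.55 0.48 0.46] pos [ 13.24 -37.32 103.26] h -1.94 [-0.024  0.379  0.019]
```

step_arm(plan="0 0 0 0 0 0.4 0;0 0 0 0 0 0.7 0;0 0 0 0 0 0.7 0;0 0 0 0 0 0.7 0;0 0 0 0 0 0.7 0;0 0 0 0 0 0.7 0;0 0 0 0 0 0.7 0;0 0 0 0 0 0.7 0")

```text
clock: 28.32
tool_pos: [0.5302, -0.0792, 0.1734]
tool_rot: [[-0.977, 0.016, 0.211], [0.015, 1.0, -0.006], [-0.211, -0.002, -0.977]]
wrist_force: [-1.6, 0.1, 0.5]
grip_width: 0.0232
grip_force: 60.6
```

```bash
python3 avg.py; python3 avg.py; python3 chk.py; python3 - <<'E'
from h import *
f,st=shot("wrist","w20"); d,_=shot("side","d20"); s,_=shot("scene","s20")
# has plate moved? compare ring-free plate pixels between the view before gauge (d9/s9) and now
for n in "sd":
    a=pickle.load(open(f"pics/{n}9.pkl","rb"))[0]["img"].astype(int); b=pickle.load(open(f"pics/{n}20.pkl","rb"))[0]["img"].astype(int)
    g=b; P=[b2w((x,y,5)) for x,y in((-46,-20),(-46,-100),(0,-110),(30,-100))]
    for p in proj(pickle.load(open(f"pics/{n}20.pkl","rb"))[0],P): x,y=p.astype(int); print(n,(x,y),abs(a-b)[y-5:y+6,x-5:x+6].mean().round(1))
E
```

```text
F bed [-0.49 -0.28  1.16] +- [0.41 0.43 0.37] pos [ 13.25 -37.33 102.56] h -2.64 [-0.042  0.371  0.014]
F bed [-0.56 -0.08  1.35] +- [0.43 0.33 0.41] pos [ 13.26 -37.32 102.55] h -2.65 [-0.054  0.358 -0.02 ]
(array([-0.14,  0.2 , -0.02]), array([ 0.7,  0.1, -2.6])) [ 0.09 -0.61  1.03] [-0.13 -0.61  1.03] [-0.007  0.363 -0.014] 0.002
tilt [-0.    0.02]
s (np.int64(301), np.int64(222)) 1.3
s (np.int64(315), np.int64(209)) 1.2
s (np.int64(306), np.int64(200)) 2.1
s (np.int64(298), np.int64(197)) 16.0
d (np.int64(311), np.int64(203)) 1.5
d (np.int64(317), np.int64(212)) 1.5
d (np.int64(330), np.int64(209)) 23.2
d (np.int64(338), np.int64(205)) 6.7
```

step_arm(plan="0 0 0 0 0 0.3 0;0 0 0 0 0 0.3 0;0 0 0 0 0 0.3 0;0 0 0 0 0 0.3 0;0 0 0 0 0 0.3 0;0 0 0 0 0 0.3 0;0 0 0 0 0 0.3 0;0 0 0 0 0 0.3 0")

```text
clock: 29.93
tool_pos: [0.5302, -0.0792, 0.1731]
tool_rot: [[-0.977, 0.016, 0.211], [0.015, 1.0, -0.006], [-0.211, -0.002, -0.977]]
wrist_force: [-0.8, -0.0, 1.9]
grip_width: 0.0236
grip_force: 60.6
```

```bash
python3 avg.py; python3 -c "
from bench import sign_off; print(sign_off())"
```

```text
F bed [-0.39 -0.66  1.35] +- [0.45 0.6  0.67] pos [ 13.25 -37.31 102.26] h -2.94 [-0.061  0.369 -0.013]
the job is handed in; nothing more can be done
None
```

I handed the job in at about 30 s: the plate is hooked, slid under the keeper to within about 1 mm of the index line and lying flat, and the gauge is held square in the ringed pocket at about 2.8 N, roughly half its travel. I inferred the tip depth from wrist force and height, did not see the tip in the pocket, and did not check the bystanders at the end.

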